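# Stow the car fobs in the key box and lock it

### The job

Someone left the torch lying on the open key box: put it in the blue bowl, and drop every car fob on the console into a pocket of the key box, one fob to a pocket and lying flat. Once all that is done, swing the box's lid fully shut, and only then turn the lock handle clockwise past its click to the stop. Leave the sunglasses case, the key ring and the amber jar where they are.

Things in the scene. Friction and masses are not known exactly. Their poses are not given: they have to be found in the camera images.
- key_box: Low grey metal key box, fixed. Origin: centre of the underside of its pocket tray, 106 mm (x) by 256 mm (y), all walls and dividers 30 mm high. Five open pockets in a row along y, long side along x, cork floor 10 mm up. At the tray's -y end a solid deck, 88 mm in y, also 30 mm high, carries the lock handle. The lid is hinged along the tray's +x rim (the side away from the robot).
- lid (a joint): Hinged lid of the key box, 6 mm sheet over the tray only (not the deck). 0 = shut flat, grows as it opens upward and back; starts at 1.8 to 1.95 rad, leaning back past upright. Stiff hinge: it stays where it is left and takes 0.2 to 0.35 N m (2 to 3.5 N at the edge) to swing. Weight 0.2 kg; it stays down by itself.
- lid_hinge (a point): Middle of the lid's hinge line, which runs along the key box's y, 53 mm to +x of the box's origin and 31 mm above the console. Its axes are the key box's. At lid angle a, a point r along the lid lies at -r cos a in x and +r sin a in z from here.
- lid_edge (a point): Tip of the 70 mm wide steel tab in the middle of the lid's free edge, 126 mm from the hinge line, mid-thickness; the tab stands out 20 mm beyond the lid sheet. The lid sheet is 1 to 7 mm above the hinge line when shut. Moves with the lid.
- lock (a joint): Turning lock handle on the deck. 0 = unlocked, its bar lies along the key box's x; grows as it turns clockwise seen from above; 1.4 = locked, end stop. Spring detent: resists with up to about 0.12 N m until the crest at 0.7 rad, then clicks on to 1.4 and stays; let go before the crest it springs back. Starts at 0.
- lock_grip (a point): On the lock handle's axis, 52 mm above the console; turns with the handle, its x along the bar. Upright steel bar 64 mm long (x), 14 mm wide (y), from 37 to 63 mm above the console, on the box's deck (172 mm to -y of the box's origin). Grip across the 14 mm width, the fingertips staying above 36 mm.
- torch: Aluminium torch with a square body, 118 mm long (x) by 28 by 28 mm, 0.14 kg, origin at its centre. Starts lying across the top of the open key box, roughly along the box's x, its underside 30 mm above the console.
- bowl: Glazed blue ceramic key bowl, loose, 0.9 kg, rim 180 mm across, 55 mm high, wall 5 mm. Origin: centre of its underside.
- pocket0 (a point): Centre of the floor of pocket 0 (numbered from the lock end, -y, to +y), 10 mm above the console; the pocket is 96 mm (box x) by 46 mm (box y), 20 mm deep, dividers 4 mm thick. Axes as the key box.
- pocket1 (a point): Centre of the floor of pocket 1 (numbered from the lock end, -y, to +y), 10 mm above the console; the pocket is 96 mm (box x) by 46 mm (box y), 20 mm deep, dividers 4 mm thick. Axes as the key box.
- pocket2 (a point): Centre of the floor of pocket 2 (numbered from the lock end, -y, to +y), 10 mm above the console; the pocket is 96 mm (box x) by 46 mm (box y), 20 mm deep, dividers 4 mm thick. Axes as the key box.
- pocket3 (a point): Centre of the floor of pocket 3 (numbered from the lock end, -y, to +y), 10 mm above the console; the pocket is 96 mm (box x) by 46 mm (box y), 20 mm deep, dividers 4 mm thick. Axes as the key box.
- pocket4 (a point): Centre of the floor of pocket 4 (numbered from the lock end, -y, to +y), 10 mm above the console; the pocket is 96 mm (box x) by 46 mm (box y), 20 mm deep, dividers 4 mm thick. Axes as the key box.
- fob0: Black plastic car fob, block 74 mm long (x) by 34 mm wide (y) by 18 mm thick (z), about 0.06 kg, origin at its centre; lies flat on the console. Either way round fits a pocket. All fobs are alike; 3 to 5 are present, None if absent.
- fob1: Black plastic car fob, block 74 mm long (x) by 34 mm wide (y) by 18 mm thick (z), about 0.06 kg, origin at its centre; lies flat on the console. Either way round fits a pocket. All fobs are alike; 3 to 5 are present, None if absent.
- fob2: Black plastic car fob, block 74 mm long (x) by 34 mm wide (y) by 18 mm thick (z), about 0.06 kg, origin at its centre; lies flat on the console. Either way round fits a pocket. All fobs are alike; 3 to 5 are present, None if absent.
- fob3: Black plastic car fob, block 74 mm long (x) by 34 mm wide (y) by 18 mm thick (z), about 0.06 kg, origin at its centre; lies flat on the console. Either way round fits a pocket. All fobs are alike; 3 to 5 are present, None if absent.
- fob4: Black plastic car fob, block 74 mm long (x) by 34 mm wide (y) by 18 mm thick (z), about 0.06 kg, origin at its centre; lies flat on the console. Either way round fits a pocket. All fobs are alike; 3 to 5 are present, None if absent.
- sunglasses_case: White plastic sunglasses case, 65 x 160 x 45 mm, closed; bystander. Origin: centre of its underside.
- key_ring: Stainless key ring about 64 mm across with two keys, 5 mm thick, lying flat; bystander. Origin: under the ring's centre.
- diffuser: Amber glass jar candle, 60 mm across, 60 mm high; bystander. Origin: centre of its underside.

How it is judged:
By the outcome, as a careful person would: the job done as asked, in the order asked, and still so for the second after the job is handed in, with the robot touching nothing.
Of fob0, fob1, fob2, fob3, fob4 only 3 to 5 are there at a start; the rules pass over those that are not, and their reading is None.
At some moment in a run one of fob0, fob1, fob2, fob3, fob4 may be knocked a few centimetres aside while the robot is not near it.
Once in a run the grip may slacken for a moment while it holds something.
It also fails if it takes over 210 s, if anything falls off the work surface, if the arm or the gripper's body presses on something with over 40 N, if the wrist force passes 120 N, or if a joint passes its speed limit or range.

### The arm

A 6-joint arm with a two-finger parallel gripper is mounted at the origin on the work surface. World frame = base frame: x ahead of the robot, y to its left, z up, the work surface at z = 0. Lengths are in mm, angles in rad, forces in N, time in s.
With the tool pointing down it reaches from about 350 to 875 mm from the base axis. Payload 4.2 kg.
Tool frame: the origin (TCP) lies between the finger pads; the fingertips stand 17 mm ahead of it and the grasp point (between the pads) lies 2 mm behind it; z points along the fingers, y is the line along which they close (so a half turn about z gives the same grasp; the last joint's range is limited). The gripper opens to 85 mm and grips with 20 to 120 N. Pads are 22 mm wide; open, the fingers measure 114 mm over their backs; the gripper's body (76 mm by 85 mm) begins 54 mm behind the grasp point. The pads swing forward as they close: fully open they stand 13 mm farther back than shut.
Start: joints at [1.365, 0.385, 0.008, 0, -1.194, -0.259], TCP at [280.119, 558.688, 248.312] pointing down, gripper open.
Joint ranges: [-3.14, 3.14], [-1.21, 2.06], [-1.07, 1.41], [-3.16, 2.05], [-2.99, -0.16], [-3.1, 3.1]. Speed limits (rad/s): [2.79, 2.79, 3.14, 3.14, 3.14, 3.14].

### API

Orientations are given as a unit quaternion [x, y, z, w].
In Python, from bench import arm gives the robot as it stands.
- The arm moves only by the tool inch_along, called after "Emit:" in YAML: its name, and indented under it one key for each argument. Schema: {"type":"object","properties":{"deltas":{"type":"object","properties":{"ticks":{"type":"array","items":{"type":"array","items":{"type":"number"},"minItems":6,"maxItems":6},"minItems":1,"maxItems":10}},"additionalProperties":false,"required":["ticks"]},"aperture":{"type":"number"},"only":{"type":"string"},"quiet":{"type":"boolean"},"lines":{"type":"string"}},"required":["deltas"],"additionalProperties":false}. deltas is an object whose key "ticks" holds a list of rows, 1 to 10 of them, each of 6 numbers: dx, dy, dz in m, then a rotation vector rx, ry, rz in units of 0.25 rad; each row is the pose to reach, as a shift and turn from the pose commanded when the call began, along the tool's axes at that moment; what a row does not reach only later rows make up. A row lasts 1/10 s, in which the tool goes at most 50 mm and 0.15 rad, less where a joint would pass 70% of its speed; a pose out of reach is approached as far as the arm can. aperture is the finger opening in mm, set as the call begins (left out keeps the last). The fingers move at their own pace and stop on an object; the grip force is fixed at half the most. Time passes only in rows, so rows that do not move let the fingers close. The tool returns the time, the measured TCP pose, the force, the opening and the grip force at its end. only (a regular expression) keeps the lines of the reply that match it, lines (a string "A,B") keeps lines A to B, and quiet returns only ok. Input that does not fit is refused with a message, and nothing moves.
- arm.read_state(): the state, without advancing time (a new reading comes with each control period).
- arm.get_image(name): name is "scene" or "top" or "wrist"; returns the picture (480x640x3 uint8, blue, green, red); there is no depth.
- arm.get_calibration(name): a dict with "K" (3x3 intrinsics, pixels), "D" ([k1, k2, p1, p2, k3] as OpenCV has them; the pictures are not rectified), "rvec" (rotation vector, rad) and "tvec" (3), from world to camera coordinates, as OpenCV has them. Camera axes: x right, y down, z forward; pixel columns grow to the right and rows downward; lengths in mm; the calibration is good to about 2 mm. A picture is of the moment at which its call begins: read the wrist's pose just before it. get_calibration takes no time and is no camera call; for the wrist camera it gives the pose at the moment of the call.
- arm.job_done(): hands the job in; it is judged then, once.
The state is a dict: "clock": time; "joints": joint angles; "joint_vel": joint speeds; "joint_efforts": joint torques, N m; "position": TCP position; "ee_rot": TCP orientation; "contact_force": force on the tool from outside, world axes, zero at the start; "wrist_torque": the same for the moment, N m; "gripper_width": finger opening in mm; "grasp_force": force on a finger pad.
Only numpy, scipy, OpenCV 4.12 (cv2) and the standard library are available. Lean on these libraries where they do the work, as an engineer would, in place of code of your own. Each camera call takes 0.05 s, during which the arm holds its last target. There are 200 camera calls.

## Working session

There is one attempt and no reset: what is moved stays moved. The work goes in short steps, Python scripts to look and compute and a tool call to move; the robot and the scene stay as the last step left them, time stands still between calls to the robot, and variables do not carry over. Pictures are saved under pics/ and viewed, at most 14 in all, crops included, and the job is handed in when it is done.

```bash
ls; mkdir -p pics
```

Run:
```python
from bench import arm
import cv2
s=arm.read_state();print(s)
for n in("top","scene"):
    cv2.imwrite(f"pics/{n}0.png",arm.get_image(n)); print(n,arm.get_calibration(n))
```

```text
bench.py
pics
{'clock': 0.0, 'joints': array([ 1.36460792e+00,  3.85565147e-01,  6.62237495e-03, -4.89112453e-04,
       -1.19401443e+00, -2.58617020e-01]), 'joint_vel': array([-1.39325761e-04, -1.72491906e-03,  9.83010419e-05,  6.02195403e-05,
        5.66697031e-04,  1.21040910e-03]), 'joint_efforts': array([-4.33215200e-04, -3.92281187e+01,  1.88400489e+01,  4.18584377e+00,
       -4.56694936e-03,  1.68893262e-06]), 'position': array([279.88391341, 558.21274561, 247.21648328]), 'ee_rot': array([ 9.73094442e-01, -2.30403965e-01, -1.98906342e-04,  1.08602406e-03]), 'contact_force': array([-0.43467013,  0.03741997, -0.46133876]), 'wrist_torque': array([-0.01008424,  0.01208671,  0.01271166]), 'grasp_force': 0.0, 'gripper_width': 85.29936166332662}
top {'K': array([[520.95812224,   0.        , 316.40589179],
       [  0.        , 520.95812224, 238.52428338],
       [  0.        ,   0.        ,   1.        ]]), 'D': array([-0.04548461,  0.        ,  0.        ,  0.        ,  0.        ]), 'rvec': array([ 2.13500728, -2.15321248,  0.17292283]), 'tvec': array([ -7.09812731, 588.41516046, 998.60444954])}
scene {'K': array([[614.6420964 ,   0.        , 321.7397287 ],
       [  0.        , 614.6420964 , 247.04917202],
       [  0.        ,   0.        ,   1.        ]]), 'D': array([-0.12782885,  0.        ,  0.        ,  0.        ,  0.        ]), 'rvec': array([ 1.25643534,  2.36863947, -0.86945898]), 'tvec': array([ 328.38234999, -330.85269545, 1885.12279071])}
```

View pics/top0.png

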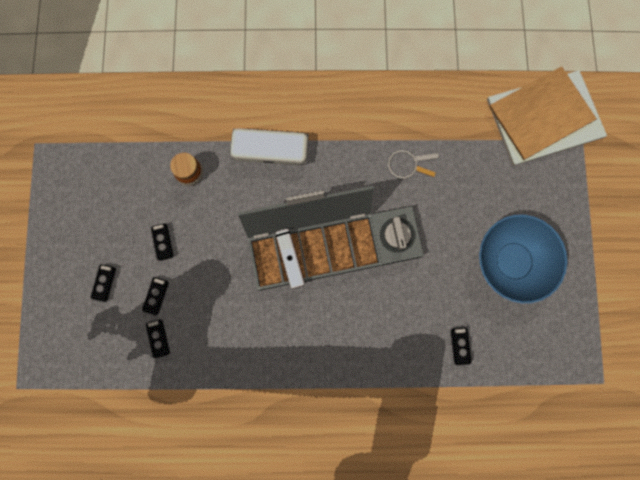

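View pics/scene0.png

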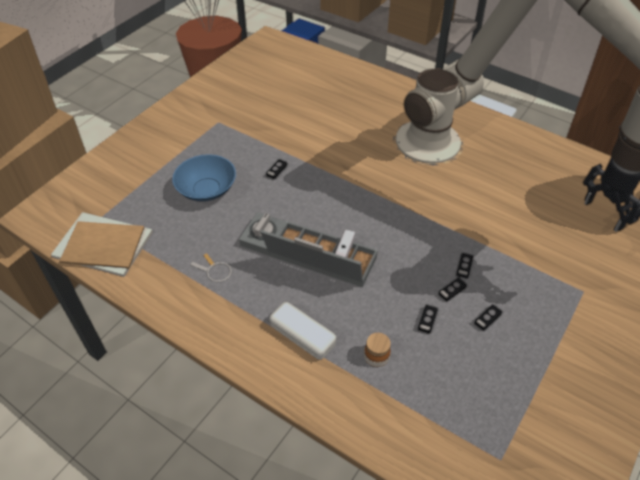

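Top view: five fobs at about (162,242), (103,283), (155,296), (158,339), (461,345). Torch about (290,258), bowl (523,258), lock (398,235), box corners roughly (258,288) and (423,257), lid leaning back to about (240,212)–(373,190).

Create h.py:
```python
from bench import arm
import cv2, numpy as np
from scipy.spatial.transform import Rotation as R
def unproj(name,px,z,cal=None):
    c=cal or arm.get_calibration(name)
    p=cv2.undistortPoints(np.array(px,float).reshape(-1,1,2),c["K"],c["D"]).reshape(-1,2)
    M=R.from_rotvec(c["rvec"]).as_matrix(); o=-M.T@c["tvec"]
    d=np.c_[p,np.ones(len(p))]@M
    return o+d*((z-o[2])/d[:,2])[:,None]
def proj(name,X,cal=None):
    c=cal or arm.get_calibration(name)
    return cv2.projectPoints(np.array(X,float).reshape(-1,1,3),c["rvec"],c["tvec"],c["K"],c["D"])[0].reshape(-1,2)
def fobs(img,name="top",thr=42,z=12,cal=None):
    m=(img.max(2)<thr).astype(np.uint8)
    m=cv2.morphologyEx(m,cv2.MORPH_CLOSE,np.ones((7,7)))
    out=[]
    for c in cv2.findContours(m,cv2.RETR_EXTERNAL,cv2.CHAIN_APPROX_NONE)[0]:
        if cv2.contourArea(c)<250: continue
        b=cv2.boxPoints(cv2.minAreaRect(c)); w=unproj(name,b,z,cal)[:,:2]
        e1,e2=w[1]-w[0],w[2]-w[1]; l=e1 if np.hypot(*e1)>np.hypot(*e2) else e2
        yaw=np.arctan2(l[1],l[0]); yaw=(yaw+np.pi/2)%np.pi-np.pi/2
        out.append((b.mean(0).round(1),w.mean(0).round(1),round(float(yaw),3),sorted([round(float(np.hypot(*e1)),1),round(float(np.hypot(*e2)),1)])))
    return out
def togo(p,yaw):
    """jog in tool axes to reach tcp p, tool down, tool y at world angle yaw (mod pi)"""
    s=arm.read_state(); r=R.from_quat(s["ee_rot"]); M=r.as_matrix()
    best=None
    for k in(0,np.pi):
        y=np.array([np.cos(yaw+k),np.sin(yaw+k),0]); zz=np.array([0,0,-1.]); T=np.c_[np.cross(y,zz),y,zz]
        rv=R.from_matrix(M.T@T).as_rotvec()
        if best is None or np.linalg.norm(rv)<np.linalg.norm(best): best=rv
    print("TCP",s["position"].round(1),"q6",s["joints"][5].round(2),"d",(M.T@(np.array(p)-s["position"])).round(1),"rv",best.round(3))
```

Run:
```python
from h import *
im=cv2.imread("pics/top0.png")
print(proj("top",[[280,558,20],[0,0,0]]))
for f in fobs(im): print(f)
m=cv2.inRange(cv2.cvtColor(im,cv2.COLOR_BGR2HSV),(95,110,40),(125,255,255))
c=max(cv2.findContours(m,0,2)[0],key=cv2.contourArea);(x,y),r=cv2.minEnclosingCircle(c);print("bowl",x,y,r,unproj("top",[[x,y],[x+r,y]],55))
cv2.imwrite("pics/box.png",cv2.resize(im[180:300,230:430],None,fx=4,fy=4,interpolation=cv2.INTER_CUBIC))
```

```text
[[ 31.32382115 395.82413482]
 [312.76138429 540.64389471]]
(array([460.7, 345.6], dtype=float32), array([ 372.6, -301.8]), 0.065, [34.9, 72.3])
(array([155.3, 317.5], dtype=float32), array([434.8, 316.1]), 0.046, [54.5, 159.1])
(array([103.4, 282.5], dtype=float32), array([505.7, 425.9]), -0.225, [36.0, 72.9])
(array([162.2, 241.8], dtype=float32), array([589.5, 307.4]), 0.229, [34.2, 72.2])
bowl 523.1799926757812 258.17999267578125 44.29892349243164 [[ 543.89781034 -423.8785689    55.        ]
 [ 543.01129227 -514.2252321    55.        ]]
```

View pics/box.png

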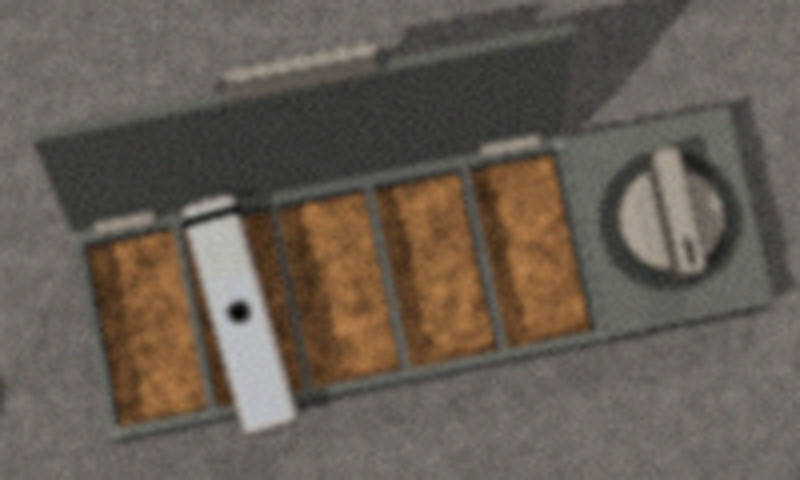

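Crop (x4, offset 230,180): box near rim runs from (115,437) to (772,303), deck far corner (742,102), tray far corner (78,235). Torch corners are about (183,208), (234,198), (297,410), (245,431). Lid tab runs from about (220,78) to (378,48).

Run:
```python
from h import *
from scipy.optimize import least_squares
im=cv2.imread("pics/top0.png")
for t in(26,32,36):
  for f in fobs(im,thr=t): print(t,f)
off=lambda a:np.array(a,float)/4+[230-.375,180-.375]
w=unproj("top",off([[115,437],[772,303],[742,102],[78,235]]),30)[:,:2]
L=np.array([[-53,128],[-53,-216],[53,-216],[53,128]])
f=lambda p:(p[:2]+L@np.array([[np.cos(p[2]),np.sin(p[2])],[-np.sin(p[2]),np.cos(p[2])]])-w).ravel()
s=least_squares(f,[550,0,0]);print("box",s.x,s.fun.round(1))
t=unproj("top",off([[183,208],[234,198],[297,410],[245,431]]),58)
print("torch",t.mean(0),np.linalg.norm(np.diff(t,axis=0),axis=1),np.arctan2(*( (t[0]+t[1]-t[2]-t[3])[:2][::-1])))
p=s.x;B=R.from_euler('z',p[2]).as_matrix()
print("lockyaw",np.arctan2(*((lambda a:a[0]-a[1])(unproj("top",off([[668,150],[692,270]]),63))[:2][::-1])))
print("lock",B@[0,-172,0]+[p[0],p[1],0], unproj("top",off([[680,210]]),63))
for a in(1.75,1.8,1.85,1.9,1.95):
  X=[[53-126*np.cos(a),y,31+126*np.sin(a)] for y in(35,-35)]
  q=proj("top",np.array(X)@B.T+[p[0],p[1],0]); print(a,((q-[229.6,179.6])*4).round(0).tolist())
```

```text
26 (array([460.9, 345.9], dtype=float32), array([ 371.9, -302.1]), 0.059, [32.4, 70.0])
26 (array([157.4, 338.6], dtype=float32), array([392. , 310.2]), 0.26, [33.3, 71.4])
26 (array([155.1, 295.9], dtype=float32), array([477.9, 317.9]), -0.307, [32.5, 71.0])
26 (array([103.2, 282.6], dtype=float32), array([505.7, 426.4]), -0.232, [33.5, 70.5])
26 (array([162.2, 242.2], dtype=float32), array([588.7, 307.2]), 0.242, [32.5, 69.4])
32 (array([460.7, 345.9], dtype=float32), array([ 371.9, -301.7]), 0.079, [33.4, 70.8])
32 (array([157.4, 338.7], dtype=float32), array([391.8, 310.3]), 0.251, [34.9, 71.9])
32 (array([155., 296.], dtype=float32), array([477.6, 318.1]), -0.291, [34.3, 71.3])
32 (array([103.1, 282.5], dtype=float32), array([505.7, 426.5]), -0.216, [34.7, 71.4])
32 (array([162. , 241.7], dtype=float32), array([589.7, 307.6]), 0.229, [33.0, 71.7])
36 (array([460.6, 346. ], dtype=float32), array([ 371.8, -301.5]), 0.065, [34.2, 70.8])
36 (array([157.3, 338.7], dtype=float32), array([391.9, 310.5]), 0.251, [35.3, 72.5])
36 (array([154.8, 296. ], dtype=float32), array([477.8, 318.4]), -0.291, [35.0, 72.6])
36 (array([103.1, 282.6], dtype=float32), array([505.6, 426.6]), -0.22, [34.9, 71.8])
36 (array([162.1, 241.7], dtype=float32), array([589.7, 307.4]), 0.229, [33.4, 71.7])
box [ 5.65448563e+02 -1.03248508e+01  1.88953429e-01] [-0.2  0.4 -0.4 -4.8 -0.7  3.8  1.3  0.7]
torch [549.31291742  41.30103018  58.        ] [ 25.75250071 109.78041029  27.33799277] 0.2764281059049139
lockyaw 0.16248697533750867
lock [ 597.75550432 -179.26348328    0.        ] [[ 597.10678312 -176.71276463   63.        ]]
1.75 [[237.0, 102.0], [388.0, 72.0]]
1.8 [[234.0, 89.0], [385.0, 60.0]]
1.85 [[232.0, 77.0], [383.0, 48.0]]
1.9 [[230.0, 66.0], [380.0, 37.0]]
1.95 [[227.0, 54.0], [377.0, 25.0]]
```

Run:
```python
from h import *
togo([537,37.5,200],0.276+np.pi/2)
```

```text
TCP [279.9 558.3 247.3] q6 -0.26 d [463.3 350.1  48.1] rv [ 0.002  0.001 -0.741]
```

Units first: shifts go in m and turns go in units of 0.25 rad. So 463 mm is 0.463, 350 mm is 0.35, -0.74 rad is -2.96.

Emit:
inch_along:
  deltas: {"ticks": [[0.232,0.175,0.024,0,0,-2.96],[0.463,0.35,0.048,0,0,-2.96],[0.463,0.35,0.048,0,0,-2.96],[0.463,0.35,0.048,0,0,-2.96],[0.463,0.35,0.048,0,0,-2.96],[0.463,0.35,0.048,0,0,-2.96],[0.463,0.35,0.048,0,0,-2.96],[0.463,0.35,0.048,0,0,-2.96],[0.463,0.35,0.048,0,0,-2.96],[0.463,0.35,0.048,0,0,-2.96]]}
  aperture: 55

```text
clock: 1.1
position: [500.0, 112.1, 207.0]
ee_rot: [0.991, 0.137, -0.0, -0.0]
contact_force: [-0.4, 0.0, 0.8]
gripper_width: 55.4
grasp_force: 0.0
```

Run:
```python
from h import *
togo([537,37.5,200],0.276+np.pi/2)
```

```text
TCP [500.  112.1 207. ] q6 1.31 d [15.3 81.8  7. ] rv [-0.  0. -0.]
```

Converted, 82 mm is 0.082, 15 mm is 0.015.

Emit:
inch_along:
  deltas: {"ticks": [[0.015,0.082,0.007,0,0,0],[0.015,0.082,0.007,0,0,0],[0.015,0.082,0.007,0,0,0],[0.015,0.082,0.007,0,0,0]]}

```text
clock: 1.5
position: [536.3, 38.3, 199.6]
ee_rot: [0.991, 0.136, -0.001, 0.0]
contact_force: [-0.1, -0.0, 0.2]
gripper_width: 55.0
grasp_force: 0.0
```

Run:
```python
from h import *
c=arm.get_calibration("wrist");im=arm.get_image("wrist");cv2.imwrite("pics/w1.png",im)
import pickle;pickle.dump(c,open("w1.pkl","wb"))
print(c["K"][0,0]);togo([537,37.5,200],0.276+np.pi/2)
B=R.from_euler('z',.189).as_matrix()
print("rim corners px",proj("wrist",np.array([[-53,128,30],[-53,-128,30],[53,128,30],[53,-128,30]])@B.T+[565.4,-10.3,0],c).round())
```

```text
387.853576634908
TCP [536.2  39.1 199.9] q6 1.47 d [ 0.4  1.8 -0.1] rv [-0.     0.001 -0.001]
rim corners px [[223. 246.]
 [532. 270.]
 [224. 109.]
 [566. 141.]]
```

View pics/w1.png

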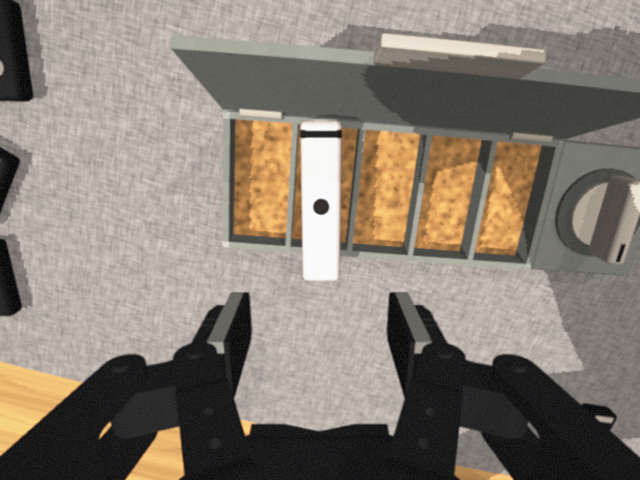

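Wrist view: torch corners (302,122), (340,122), (338,280), (303,280). The box rim corners (223,246) and (530,268) match the predicted pixels, so the box pose is confirmed.

Run:
```python
from h import *;import pickle
c=pickle.load(open("w1.pkl","rb"))
t=unproj("wrist",[[302,122],[340,122],[338,280],[303,280]],58,c);print(t.mean(0),np.linalg.norm(np.diff(t,axis=0),axis=1),np.arctan2(*( (t[0]+t[1]-t[2]-t[3])[:2][::-1])))
print(unproj("wrist",[[223,246],[530,268],[224,111]],30,c))
y=np.arctan2(*( (t[0]+t[1]-t[2]-t[3])[:2][::-1]))
p=t.mean(0)-10*np.array([np.cos(y),np.sin(y),0])
p[2]=50;togo(p,y+np.pi/2)
```

```text
[549.23775717  40.12299189  58.        ] [ 25.20874938 114.48864937  26.31474178] 0.27083544487046657
[[ 489.30306429  105.2594164    30.        ]
 [ 538.6433638  -143.90798524   30.        ]
 [ 592.19310221  125.32111973   30.        ]]
TCP [536.2  39.1 199.9] q6 1.47 d [  3.    2.6 149.9] rv [-0.     0.001  0.004]
```

Converted, 150 mm is 0.15, 130 mm is 0.13.

Emit:
inch_along:
  deltas: {"ticks": [[0.003,0.002,0.05,0,0,0],[0.003,0.002,0.1,0,0,0],[0.003,0.002,0.13,0,0,0],[0.003,0.002,0.15,0,0,0],[0.003,0.002,0.15,0,0,0]]}

```text
clock: 2.05
position: [537.5, 38.7, 47.6]
ee_rot: [0.99, 0.138, -0.003, 0.001]
contact_force: [-0.4, -1.1, -0.6]
gripper_width: 54.7
grasp_force: 0.0
```

Emit:
inch_along:
  deltas: {"ticks": [[0,0,0,0,0,0],[0,0,0,0,0,0],[0,0,0,0,0,0],[0,0,0,0,0,0],[0,0,0,0,0,0]]}
  aperture: 0

```text
clock: 2.55
position: [541.0, 38.9, 52.1]
ee_rot: [0.99, 0.138, 0.002, -0.0]
contact_force: [-1.0, 2.3, 7.3]
gripper_width: 26.5
grasp_force: 60.2
```

Emit:
inch_along:
  deltas: {"ticks": [[0,0,-0.05,0,0,0],[0,0,-0.1,0,0,0],[0,0,-0.11,0,0,0]]}

```text
clock: 2.85
position: [543.2, 38.7, 166.7]
ee_rot: [0.99, 0.138, 0.006, -0.001]
contact_force: [1.7, 0.3, -1.8]
gripper_width: 26.9
grasp_force: 59.8
```

Run:
```python
from h import *
togo([536,-420,160],0.27+np.pi/2)
```

```text
TCP [543.2  38.7 166.7] q6 1.48 d [-132.2  439.4    5.3] rv [ 0.001 -0.012  0.006]
```

Converted, -13 mm is -0.013, 3 mm is 0.003.

Emit:
inch_along:
  deltas: {"ticks": [[-0.013,0.044,0.003,0,0,0],[-0.04,0.132,0.005,0,0,0],[-0.08,0.264,0.005,0,0,0],[-0.132,0.439,0.005,0,0,0],[-0.132,0.439,0.005,0,0,0],[-0.132,0.439,0.005,0,0,0],[-0.132,0.439,0.005,0,0,0],[-0.132,0.439,0.005,0,0,0],[-0.132,0.439,0.005,0,0,0],[-0.132,0.439,0.005,0,0,0]]}

```text
clock: 3.85
position: [530.6, -424.8, 154.0]
ee_rot: [0.991, 0.135, -0.0, 0.0]
contact_force: [0.5, 0.1, -1.3]
gripper_width: 26.8
grasp_force: 59.9
```

Run:
```python
from h import *
togo([534,-426,62],0.27+np.pi/2)
```

```text
TCP [ 530.6 -424.8  154. ] q6 2.28 d [ 3.  2. 92.] rv [-0.     0.001 -0.   ]
```

Converted, 92 mm is 0.092, 2 mm is 0.002.

Emit:
inch_along:
  deltas: {"ticks": [[0.003,0.002,0.04,0,0,0],[0.003,0.002,0.07,0,0,0],[0.003,0.002,0.084,0,0,0],[0.003,0.002,0.092,0,0,0],[0.003,0.002,0.094,0,0,0],[0.003,0.002,0.094,0,0,0]]}

```text
clock: 4.45
position: [536.4, -421.5, 62.5]
ee_rot: [0.99, 0.138, 0.001, 0.001]
contact_force: [0.6, -0.2, -0.6]
gripper_width: 27.1
grasp_force: 59.9
```

Emit:
inch_along:
  deltas: {"ticks": [[0,0,0.005,0,0,0],[0,0,0.01,0,0,0],[0,0,0.01,0,0,0]]}

```text
clock: 4.75
position: [535.3, -421.1, 50.9]
ee_rot: [0.991, 0.137, -0.0, -0.0]
contact_force: [-0.8, 0.4, -2.0]
gripper_width: 26.9
grasp_force: 59.9
```

Converted, 5 mm is 0.005.

Emit:
inch_along:
  deltas: {"ticks": [[0,0,0.005,0,0,0],[0,0,0.005,0,0,0],[0,0,0.005,0,0,0]]}

```text
clock: 5.05
position: [535.5, -421.4, 46.1]
ee_rot: [0.991, 0.137, -0.0, -0.0]
contact_force: [0.3, -0.1, -1.3]
gripper_width: 27.0
grasp_force: 59.9
```

Emit:
inch_along:
  deltas: {"ticks": [[0,0,0,0,0,0],[0,0,0,0,0,0],[0,0,0,0,0,0],[0,0,0,0,0,0]]}
  aperture: 46

```text
clock: 5.45
position: [535.7, -421.5, 46.6]
ee_rot: [0.991, 0.137, 0.0, 0.0]
contact_force: [-1.4, 0.7, 0.7]
gripper_width: 45.8
grasp_force: 0.0
```

Emit:
inch_along:
  deltas: {"ticks": [[0,0,-0.04,0,0,0],[0,0,-0.08,0,0,0],[0,0,-0.11,0,0,0],[0,0,-0.11,0,0,0]]}

```text
clock: 5.85
position: [538.2, -423.1, 162.8]
ee_rot: [0.99, 0.138, 0.004, 0.004]
contact_force: [-0.0, -0.0, 0.7]
gripper_width: 46.1
grasp_force: 0.0
```

Run:
```python
from h import *
im=arm.get_image("top");cv2.imwrite("pics/top1.png",im)
for f in fobs(im,thr=32): print(f[1:])
togo([371.9,-301.7,150],0.068+np.pi/2)
```

```text
(array([246.6,  54.2]), -0.712, [24.2, 111.0])
(array([392.5, 309.9]), 0.264, [33.8, 70.4])
(array([478.1, 317.6]), -0.291, [33.7, 70.0])
(array([505.7, 426.3]), -0.21, [35.1, 71.2])
(array([ 561.4, -567.3]), 1.339, [75.6, 128.6])
(array([589.6, 307.7]), 0.238, [33.5, 71.6])
TCP [ 536.9 -422.1  159.8] q6 2.28 d [-126.1 -160.8    8.4] rv [ 0.004 -0.005  0.207]
```

View pics/top1.png

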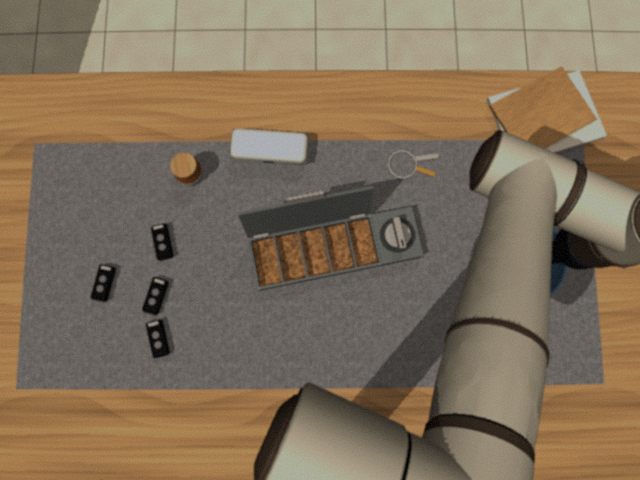

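Box is clear and the torch has left it. The arm hides the bowl and the first fob, so I'm moving to that fob and checking with the wrist camera.

Emit:
inch_along:
  deltas: {"ticks": [[-0.05,-0.064,0.003,0,0,0.4],[-0.126,-0.161,0.008,0,0,0.828],[-0.126,-0.161,0.008,0,0,0.828],[-0.126,-0.161,0.008,0,0,0.828],[-0.126,-0.161,0.008,0,0,0.828],[-0.126,-0.161,0.008,0,0,0.828]]}
  aperture: 60

```text
clock: 6.5
position: [369.1, -299.9, 148.0]
ee_rot: [0.999, 0.034, -0.001, -0.0]
contact_force: [1.6, -1.1, -0.2]
gripper_width: 60.4
grasp_force: 0.0
```

Run:
```python
from h import *
s=arm.read_state();c=arm.get_calibration("wrist");im=arm.get_image("wrist");cv2.imwrite("pics/w2.png",im)
for f in fobs(im,"wrist",45,14,c): print(f)
print(proj("wrist",[[371.9,-301.7,18]],c))
togo([371.9,-301.7,80],0.068+np.pi/2)
```

```text
(array([319.5, 386.5], dtype=float32), array([ 219.5, -310.8]), -1.502, [200.9, 487.4])
(array([324.5, 219.5], dtype=float32), array([ 373.2, -303.8]), 0.091, [31.4, 73.0])
[[321.36650072 224.77373076]]
TCP [ 370.9 -300.8  148.4] q6 1.98 d [ 0.9  0.9 68.4] rv [ 0.001 -0.     0.001]
```

View pics/w2.png

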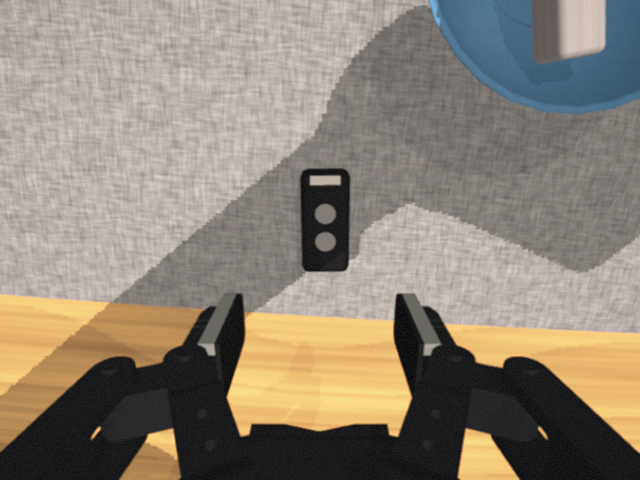

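Fob centred at (325,220) in the wrist view and well clear of the bowl. The torch lies in the bowl.

Converted, 122 mm is 0.122, 90 mm is 0.09, 0.01 rad is 0.04.

Emit:
inch_along:
  deltas: {"ticks": [[0.002,0.002,0.045,0,0,0.04],[0.002,0.002,0.09,0,0,0.04],[0.002,0.002,0.112,0,0,0.04],[0.002,0.002,0.122,0,0,0.04],[0.002,0.002,0.122,0,0,0.04]]}

```text
clock: 7.05
position: [373.2, -303.0, 24.8]
ee_rot: [1.0, 0.029, -0.001, -0.0]
contact_force: [0.7, -0.5, -0.7]
gripper_width: 60.1
grasp_force: 0.0
```

Emit:
inch_along:
  deltas: {"ticks": [[0,0,0,0,0,0],[0,0,0,0,0,0],[0,0,0,0,0,0],[0,0,0,0,0,0]]}
  aperture: 0

```text
clock: 7.45
position: [374.1, -303.1, 27.9]
ee_rot: [1.0, 0.029, 0.002, 0.001]
contact_force: [-0.6, 0.9, 7.3]
gripper_width: 31.8
grasp_force: 60.2
```

Emit:
inch_along:
  deltas: {"ticks": [[0,0,-0.05,0,0,0],[0,0,-0.094,0,0,0],[0,0,-0.094,0,0,0]]}

```text
clock: 7.75
position: [376.4, -304.3, 126.2]
ee_rot: [1.0, 0.03, 0.006, 0.003]
contact_force: [1.3, -0.1, -0.9]
gripper_width: 31.8
grasp_force: 60.0
```

Run:
```python
from h import *
togo([584.2,-108.5,120],0.189+np.pi/2)
```

```text
TCP [ 376.4 -304.3  126.2] q6 1.97 d [ 219.  -183.1    7.7] rv [ 0.007 -0.012 -0.129]
```

Emit:
inch_along:
  deltas: {"ticks": [[0.06,-0.05,0.003,0,0,-0.24],[0.219,-0.183,0.005,0,0,-0.516],[0.219,-0.183,0.005,0,0,-0.516],[0.219,-0.183,0.005,0,0,-0.516],[0.219,-0.183,0.005,0,0,-0.516],[0.219,-0.183,0.005,0,0,-0.516],[0.219,-0.183,0.005,0,0,-0.516],[0.219,-0.183,0.005,0,0,-0.516]]}

```text
clock: 8.55
position: [580.2, -106.4, 114.4]
ee_rot: [0.996, 0.094, -0.001, -0.0]
contact_force: [-0.7, 0.2, -1.3]
gripper_width: 31.7
grasp_force: 60.0
```

Run:
```python
from h import *
togo([584.2,-108.5,49],0.189+np.pi/2)
```

```text
TCP [ 580.2 -106.4  114.4] q6 1.67 d [ 3.7  2.9 65.4] rv [-0.001  0.002 -0.001]
```

Converted, 65 mm is 0.065, 60 mm is 0.06.

Emit:
inch_along:
  deltas: {"ticks": [[0.004,0.003,0.03,0,0,0],[0.004,0.003,0.05,0,0,0],[0.004,0.003,0.06,0,0,0],[0.004,0.003,0.065,0,0,0],[0.004,0.003,0.065,0,0,0],[0.004,0.003,0.065,0,0,0]]}

```text
clock: 9.15
position: [585.7, -109.6, 51.3]
ee_rot: [0.996, 0.093, 0.001, 0.0]
contact_force: [-0.3, -0.5, -1.1]
gripper_width: 32.2
grasp_force: 60.0
```

Run:
```python
from h import *
togo([584.2,-108.5,50],0.189+np.pi/2)
```

```text
TCP [ 585.7 -109.6   51.3] q6 1.67 d [-1.2 -1.3  1.3] rv [ 0.    -0.002 -0.002]
```

Good; release, rise, look.

Emit:
inch_along:
  deltas: {"ticks": [[-0.001,-0.001,0.001,0,0,0],[-0.001,-0.001,0.002,0,0,0],[-0.001,-0.001,0.002,0,0,0]]}

```text
clock: 9.45
position: [584.1, -108.4, 48.6]
ee_rot: [0.996, 0.094, 0.0, -0.0]
contact_force: [-0.0, 0.2, -0.7]
gripper_width: 31.9
grasp_force: 60.0
```

Emit:
inch_along:
  deltas: {"ticks": [[0,0,0,0,0,0],[0,0,0,0,0,0],[0,0,0,0,0,0],[0,0,0,0,0,0]]}
  aperture: 50

```text
clock: 9.85
position: [584.1, -108.6, 48.4]
ee_rot: [0.996, 0.093, 0.0, 0.0]
contact_force: [-0.1, -0.1, -0.4]
gripper_width: 50.4
grasp_force: 0.0
```

Emit:
inch_along:
  deltas: {"ticks": [[0,0,-0.05,0,0,0],[0,0,-0.1,0,0,0],[-0.02,0,-0.14,0,0,0],[-0.02,0,-0.14,0,0,0]]}

```text
clock: 10.25
position: [566.3, -112.7, 195.3]
ee_rot: [0.996, 0.094, 0.006, 0.001]
contact_force: [0.5, 0.2, 0.3]
gripper_width: 50.1
grasp_force: 0.0
```

Run:
```python
from h import *
c=arm.get_calibration("wrist");im=arm.get_image("wrist");cv2.imwrite("pics/w3.png",im)
togo([392.2,310.2,110],0.255+np.pi/2)
for f in fobs(arm.get_image("top"),thr=32): print(f[1:])
```

```text
TCP [ 565.3 -112.4  192. ] q6 1.67 d [ -92.1 -447.5   80.9] rv [ 0.001 -0.007 -0.068]
(array([392.3, 310. ]), 0.256, [33.9, 71.0])
(array([477.8, 317.7]), -0.291, [33.7, 70.7])
(array([505.7, 426.5]), -0.22, [34.9, 71.4])
(array([ 568.6, -122. ]), -1.473, [41.9, 115.5])
(array([589.7, 307.6]), 0.229, [33.0, 71.7])
```

View pics/w3.png

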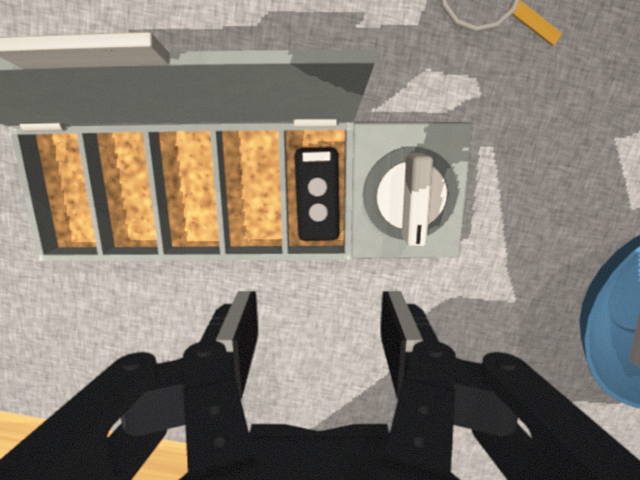

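Fob lies flat in pocket 0 (318,193). On to fob (392,310).

Converted, -447 mm is -0.447, -96 mm is -0.096, -0.068 rad is -0.272.

Emit:
inch_along:
  deltas: {"ticks": [[-0.02,-0.096,0.01,0,0,-0.12],[-0.092,-0.447,0.081,0,0,-0.272],[-0.092,-0.447,0.081,0,0,-0.272],[-0.092,-0.447,0.081,0,0,-0.272],[-0.092,-0.447,0.081,0,0,-0.272],[-0.092,-0.447,0.081,0,0,-0.272],[-0.092,-0.447,0.081,0,0,-0.272],[-0.092,-0.447,0.081,0,0,-0.272],[-0.092,-0.447,0.081,0,0,-0.272],[-0.092,-0.447,0.081,0,0,-0.272]]}
  aperture: 60

```text
clock: 11.35
position: [388.7, 312.6, 104.8]
ee_rot: [0.992, 0.13, -0.001, 0.001]
contact_force: [-0.1, 0.5, 0.2]
gripper_width: 59.8
grasp_force: 0.0
```

```bash
python3 - <<'E'
from h import *
togo([392.2,310.2,110],0.257+np.pi/2)
E
```

```text
TCP [388.7 312.6 104.8] q6 0.83 d [ 2.7  3.2 -5.2] rv [0.002 0.003 0.003]
```

Emit:
inch_along:
  deltas: {"ticks": [[0.003,0.003,0,0,0,0.012],[0.003,0.003,0.04,0,0,0.012],[0.003,0.003,0.068,0,0,0.012],[0.003,0.003,0.079,0,0,0.012],[0.003,0.003,0.079,0,0,0.012]]}

```text
clock: 11.85
position: [394.2, 305.6, 26.6]
ee_rot: [0.992, 0.125, -0.002, 0.002]
contact_force: [0.0, 0.9, 0.8]
gripper_width: 59.9
grasp_force: 0.0
```

Emit:
inch_along:
  deltas: {"ticks": [[0,0,0,0,0,0],[0,0,0,0,0,0],[0,0,0,0,0,0],[0,0,0,0,0,0]]}
  aperture: 0

```text
clock: 12.25
position: [395.3, 308.4, 30.0]
ee_rot: [0.992, 0.126, 0.001, -0.001]
contact_force: [0.9, -1.1, 7.3]
gripper_width: 31.4
grasp_force: 60.0
```

Emit:
inch_along:
  deltas: {"ticks": [[0,0,-0.05,0,0,0],[0,0,-0.09,0,0,0],[0,0,-0.09,0,0,0]]}

```text
clock: 12.55
position: [396.8, 310.8, 124.1]
ee_rot: [0.992, 0.126, 0.005, -0.005]
contact_force: [0.3, 0.8, -0.3]
gripper_width: 31.6
grasp_force: 59.9
```

Run:
```python
from h import *
B=R.from_euler('z',.189).as_matrix()
print(B@[[0,0,0,0],[-50,0,50,100],[0]*4]+np.array([[565.4],[-10.3],[0]]))
togo([574.8,-59.4,118],0.189+np.pi/2)
```

```text
[[574.79383982 565.4        556.00616018 546.61232035]
 [-59.40963015 -10.3         38.80963015  87.9192603 ]
 [  0.           0.           0.           0.        ]]
TCP [396.8 310.8 124.1] q6 0.84 d [ 79.4 403.    3.7] rv [-0.008 -0.01   0.065]
```

Converted, 3 mm is 0.003, 403 mm is 0.403, 0.065 rad is 0.26.

Emit:
inch_along:
  deltas: {"ticks": [[0.015,0.08,0.003,0,0,0.12],[0.079,0.403,0.003,0,0,0.26],[0.079,0.403,0.003,0,0,0.26],[0.079,0.403,0.003,0,0,0.26],[0.079,0.403,0.003,0,0,0.26],[0.079,0.403,0.003,0,0,0.26],[0.079,0.403,0.003,0,0,0.26],[0.079,0.403,0.003,0,0,0.26],[0.079,0.403,0.003,0,0,0.26],[0.079,0.403,0.003,0,0,0.26]]}

```text
clock: 13.55
position: [571.4, -64.6, 114.5]
ee_rot: [0.996, 0.092, -0.0, -0.0]
contact_force: [-0.7, 1.2, -0.7]
gripper_width: 31.8
grasp_force: 60.0
```

Run:
```python
from h import *
togo([574.8,-59.4,49],0.189+np.pi/2)
```

```text
TCP [571.4 -64.6 114.5] q6 1.59 d [ 4.3 -4.5 65.5] rv [-0.     0.001 -0.006]
```

Converted, 55 mm is 0.055, 50 mm is 0.05, -0.005 rad is -0.02.

Emit:
inch_along:
  deltas: {"ticks": [[0.003,-0.003,0.02,0,0,-0.02],[0.003,-0.003,0.04,0,0,-0.02],[0.003,-0.003,0.05,0,0,-0.02],[0.003,-0.003,0.055,0,0,-0.02],[0.003,-0.003,0.055,0,0,-0.02]]}

```text
clock: 14.05
position: [573.5, -58.7, 60.0]
ee_rot: [0.995, 0.097, -0.001, 0.0]
contact_force: [0.5, 0.3, -0.1]
gripper_width: 31.3
grasp_force: 60.0
```

Run:
```python
from h import *
togo([574.8,-59.4,49],0.189+np.pi/2)
```

```text
TCP [573.5 -58.7  60. ] q6 1.59 d [ 1.1  1.  11. ] rv [-0.     0.001  0.004]
```

Converted, 11 mm is 0.011, 6 mm is 0.006, 0.003 rad is 0.012.

Emit:
inch_along:
  deltas: {"ticks": [[0.001,0.001,0.006,0,0,0.012],[0.001,0.001,0.011,0,0,0.012],[0.001,0.001,0.011,0,0,0.012],[0.001,0.001,0.011,0,0,0.012]]}

```text
clock: 14.45
position: [575.1, -60.3, 49.4]
ee_rot: [0.996, 0.094, 0.0, 0.0]
contact_force: [1.1, 1.0, -1.8]
gripper_width: 31.4
grasp_force: 60.0
```

Emit:
inch_along:
  deltas: {"ticks": [[0,0,0,0,0,0],[0,0,0,0,0,0],[0,0,0,0,0,0],[0,0,0,0,0,0]]}
  aperture: 50

```text
clock: 14.85
position: [575.2, -60.1, 49.5]
ee_rot: [0.996, 0.094, 0.0, -0.0]
contact_force: [0.6, 0.2, 0.1]
gripper_width: 50.0
grasp_force: 0.0
```

Emit:
inch_along:
  deltas: {"ticks": [[0,0,-0.05,0,0,0],[0,0,-0.08,0,0,0],[0,0,-0.08,0,0,0]]}

```text
clock: 15.15
position: [578.3, -60.0, 134.5]
ee_rot: [0.995, 0.095, 0.005, 0.0]
contact_force: [0.8, -0.5, -0.2]
gripper_width: 50.2
grasp_force: 0.0
```

Run:
```python
from h import *
for f in fobs(arm.get_image("top"),thr=32): print(f[1:])
togo([477.8,317.7,110],-0.291+np.pi/2)
```

```text
(array([478.1, 317.6]), -0.291, [33.7, 70.0])
(array([505.7, 426.4]), -0.225, [34.4, 71.5])
(array([566.9, -67.7]), -1.392, [55.7, 122.3])
(array([589.4, 307.6]), 0.238, [33.4, 71.3])
TCP [576.5 -59.9 131.9] q6 1.58 d [ -26.  -389.5   21.6] rv [-0.001 -0.006  0.48 ]
```

Converted, -389 mm is -0.389, -90 mm is -0.09, 0.48 rad is 1.92.

Emit:
inch_along:
  deltas: {"ticks": [[-0.006,-0.09,0.005,0,0,0.4],[-0.026,-0.389,0.02,0,0,1.92],[-0.026,-0.389,0.02,0,0,1.92],[-0.026,-0.389,0.02,0,0,1.92],[-0.026,-0.389,0.02,0,0,1.92],[-0.026,-0.389,0.02,0,0,1.92],[-0.026,-0.389,0.02,0,0,1.92],[-0.026,-0.389,0.02,0,0,1.92],[-0.026,-0.389,0.02,0,0,1.92],[-0.026,-0.389,0.02,0,0,1.92]]}
  aperture: 60

```text
clock: 16.2
position: [475.1, 317.5, 107.7]
ee_rot: [0.99, -0.144, -0.001, 0.001]
contact_force: [0.5, -0.6, 0.0]
gripper_width: 60.0
grasp_force: 0.0
```

Emit:
inch_along:
  deltas: {"ticks": [[0,0,0,0,0,0],[0,0,0,0,0,0]]}

```text
clock: 16.4
position: [476.5, 315.5, 108.9]
ee_rot: [0.989, -0.146, -0.0, 0.001]
contact_force: [-0.4, -0.6, -0.5]
gripper_width: 60.2
grasp_force: 0.0
```

Run:
```python
from h import *
togo([477.8,317.7,26],-0.291+np.pi/2)
```

```text
TCP [476.5 315.5 108.9] q6 0.41 d [ 0.7 -2.5 82.9] rv [ 0.001  0.001 -0.002]
```

Emit:
inch_along:
  deltas: {"ticks": [[0.001,-0.002,0.04,0,0,0],[0.001,-0.002,0.068,0,0,0],[0.001,-0.002,0.081,0,0,0],[0.001,-0.002,0.081,0,0,0]]}

```text
clock: 16.8
position: [477.5, 316.8, 26.6]
ee_rot: [0.989, -0.146, -0.001, 0.002]
contact_force: [0.1, 0.3, 1.0]
gripper_width: 60.0
grasp_force: 0.0
```

Emit:
inch_along:
  deltas: {"ticks": [[0,0,0,0,0,0],[0,0,0,0,0,0],[0,0,0,0,0,0],[0,0,0,0,0,0]]}
  aperture: 0

```text
clock: 17.2
position: [478.9, 319.5, 30.3]
ee_rot: [0.989, -0.145, 0.001, -0.001]
contact_force: [0.1, -0.1, 6.6]
gripper_width: 31.3
grasp_force: 60.0
```

Emit:
inch_along:
  deltas: {"ticks": [[0,0,-0.05,0,0,0],[0,0,-0.09,0,0,0],[0,0,-0.09,0,0,0],[0,0,-0.09,0,0,0]]}

```text
clock: 17.6
position: [477.9, 319.0, 119.6]
ee_rot: [0.989, -0.145, 0.001, -0.001]
contact_force: [-0.8, -0.7, -0.5]
gripper_width: 31.7
grasp_force: 59.8
```

Run:
```python
from h import *
togo([565.4,-10.3,118],0.189+np.pi/2)
```

```text
TCP [477.9 319.  119.6] q6 0.41 d [178.3 290.4   0.8] rv [-0.003 -0.001 -0.48 ]
```

Converted, 290 mm is 0.29, 178 mm is 0.178, -0.48 rad is -1.92.

Emit:
inch_along:
  deltas: {"ticks": [[0.04,0.06,0.001,0,0,-0.4],[0.178,0.29,0.001,0,0,-1.92],[0.178,0.29,0.001,0,0,-1.92],[0.178,0.29,0.001,0,0,-1.92],[0.178,0.29,0.001,0,0,-1.92],[0.178,0.29,0.001,0,0,-1.92],[0.178,0.29,0.001,0,0,-1.92],[0.178,0.29,0.001,0,0,-1.92],[0.178,0.29,0.001,0,0,-1.92],[0.178,0.29,0.001,0,0,-1.92]]}

```text
clock: 18.6
position: [564.5, -9.7, 116.2]
ee_rot: [0.996, 0.095, -0.001, 0.0]
contact_force: [-0.3, 0.3, -0.2]
gripper_width: 31.6
grasp_force: 59.8
```

Emit:
inch_along:
  deltas: {"ticks": [[0,0,0,0,0,0],[0,0,0,0,0,0],[0,0,0,0,0,0]]}

```text
clock: 18.9
position: [565.2, -9.2, 117.4]
ee_rot: [0.995, 0.095, 0.0, -0.0]
contact_force: [-0.8, -0.2, -0.5]
gripper_width: 31.1
grasp_force: 59.8
```

Run:
```python
from h import *
togo([565.4,-10.3,49],0.189+np.pi/2)
```

```text
TCP [565.2  -9.2 117.4] q6 1.49 d [-0.   1.1 68.4] rv [-0.    -0.     0.002]
```

Emit:
inch_along:
  deltas: {"ticks": [[0,0.001,0.03,0,0,0],[0,0.001,0.05,0,0,0],[0,0.001,0.06,0,0,0],[0,0.001,0.068,0,0,0],[0,0.001,0.068,0,0,0],[0,0.001,0.068,0,0,0]]}

```text
clock: 19.5
position: [566.1, -11.0, 50.0]
ee_rot: [0.996, 0.095, 0.001, 0.0]
contact_force: [0.1, 0.8, -0.5]
gripper_width: 31.7
grasp_force: 59.8
```

Emit:
inch_along:
  deltas: {"ticks": [[0,0,0,0,0,0],[0,0,0,0,0,0],[0,0,0,0,0,0],[0,0,0,0,0,0]]}
  aperture: 50

```text
clock: 19.9
position: [565.7, -11.2, 49.7]
ee_rot: [0.996, 0.094, 0.0, -0.0]
contact_force: [0.3, 0.7, -0.0]
gripper_width: 50.0
grasp_force: 0.0
```

Emit:
inch_along:
  deltas: {"ticks": [[0,0,-0.05,0,0,0],[0,0,-0.08,0,0,0],[0,0,-0.08,0,0,0]]}

```text
clock: 20.2
position: [568.7, -10.7, 134.4]
ee_rot: [0.995, 0.095, 0.005, -0.0]
contact_force: [0.4, -0.1, -0.2]
gripper_width: 50.0
grasp_force: 0.0
```

Run:
```python
from h import *
for f in fobs(arm.get_image("top"),thr=32): print(f[1:])
togo([505.7,426.4,110],-0.22+np.pi/2)
```

```text
(array([505.9, 426.2]), -0.238, [34.0, 72.3])
(array([578.9, -52.6]), -1.33, [89.2, 144.6])
TCP [566.9 -10.9 131.8] q6 1.49 d [  22.1 -441.    22.1] rv [-0.001 -0.006  0.409]
```

Run:
```python
from h import *
im=arm.get_image("top");cv2.imwrite("pics/top2.png",im)
for t in (28,36,42,50):
  for f in fobs(im,thr=t): print(t,f)
```

```text
28 (array([103. , 282.6], dtype=float32), array([505.5, 426.9]), -0.227, [34.0, 71.0])
28 (array([335.9, 246. ], dtype=float32), array([577.8, -52.6]), -1.33, [87.1, 145.0])
36 (array([103.1, 282.6], dtype=float32), array([505.5, 426.6]), -0.208, [35.5, 71.6])
36 (array([334.5, 246.2], dtype=float32), array([577.5, -49.7]), -1.344, [87.6, 151.6])
42 (array([103.2, 282.5], dtype=float32), array([505.7, 426.5]), -0.214, [36.4, 73.2])
42 (array([335.8, 230.2], dtype=float32), array([611.5, -52.8]), -1.445, [150.9, 168.2])
50 (array([217.2, 401.3], dtype=float32), array([268.4, 187.7]), 1.428, [47.6, 183.9])
50 (array([103.4, 282.4], dtype=float32), array([506.1, 426. ]), -0.22, [37.0, 74.1])
50 (array([358., 230.], dtype=float32), array([612.2, -99. ]), 1.383, [196.8, 238.2])
```

View pics/top2.png

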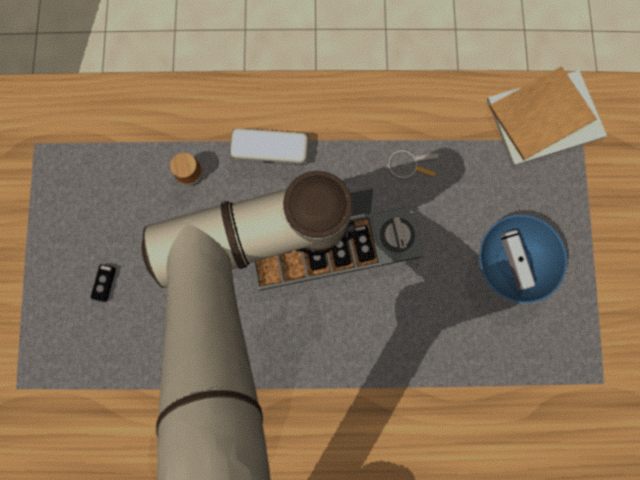

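Just occluded by the arm; the torch is in the bowl and three fobs are in pockets 0–2. Fourth fob (505.7,426.4).

Converted, -441 mm is -0.441, -90 mm is -0.09, 0.409 rad is 1.636.

Emit:
inch_along:
  deltas: {"ticks": [[0.005,-0.09,0.005,0,0,0.4],[0.022,-0.441,0.022,0,0,1.636],[0.022,-0.441,0.022,0,0,1.636],[0.022,-0.441,0.022,0,0,1.636],[0.022,-0.441,0.022,0,0,1.636],[0.022,-0.441,0.022,0,0,1.636],[0.022,-0.441,0.022,0,0,1.636],[0.022,-0.441,0.022,0,0,1.636],[0.022,-0.441,0.022,0,0,1.636],[0.022,-0.441,0.022,0,0,1.636]]}
  aperture: 60

```text
clock: 21.3
position: [502.4, 431.1, 104.5]
ee_rot: [0.994, -0.107, -0.0, 0.001]
contact_force: [-0.4, -0.3, -0.6]
gripper_width: 59.7
grasp_force: 0.0
```

Emit:
inch_along:
  deltas: {"ticks": [[0,0,0,0,0,0],[0,0,0,0,0,0]]}

```text
clock: 21.5
position: [503.6, 424.7, 105.9]
ee_rot: [0.994, -0.11, -0.001, 0.001]
contact_force: [-0.5, -0.1, 0.1]
gripper_width: 59.8
grasp_force: 0.0
```

Run:
```python
from h import *
togo([505.7,426.4,26],-0.22+np.pi/2)
for f in fobs(arm.get_image("top"),thr=32): print(f[1:])
```

```text
TCP [503.6 424.7 105.9] q6 0.4 d [ 1.7 -2.3 79.9] rv [ 0.003  0.001 -0.001]
(array([509.7, 500.9]), 1.293, [105.4, 182.5])
(array([566.2, -10.1]), 0.185, [32.1, 69.3])
(array([573.1, -60.3]), 0.199, [32.5, 70.6])
(array([ 583. , -108.5]), 0.219, [32.9, 71.8])
(array([588.6, 308.2]), 0.238, [34.9, 73.3])
```

Emit:
inch_along:
  deltas: {"ticks": [[0.002,-0.002,0.04,0,0,0],[0.002,-0.002,0.066,0,0,0],[0.002,-0.002,0.079,0,0,0],[0.002,-0.002,0.079,0,0,0]]}

```text
clock: 21.95
position: [506.2, 425.4, 26.4]
ee_rot: [0.994, -0.11, -0.001, 0.002]
contact_force: [0.1, 0.2, -0.4]
gripper_width: 59.8
grasp_force: 0.0
```

Emit:
inch_along:
  deltas: {"ticks": [[0,0,0,0,0,0],[0,0,0,0,0,0],[0,0,0,0,0,0],[0,0,0,0,0,0]]}
  aperture: 0

```text
clock: 22.35
position: [507.5, 428.5, 30.6]
ee_rot: [0.994, -0.109, 0.001, -0.001]
contact_force: [0.1, -1.4, 6.8]
gripper_width: 31.3
grasp_force: 60.0
```

Emit:
inch_along:
  deltas: {"ticks": [[0,0,-0.05,0,0,0],[0,0,-0.09,0,0,0],[0,0,-0.09,0,0,0],[0,0,-0.09,0,0,0]]}

```text
clock: 22.75
position: [506.5, 428.1, 119.8]
ee_rot: [0.994, -0.11, 0.001, -0.002]
contact_force: [-0.4, -0.5, -2.0]
gripper_width: 31.6
grasp_force: 59.7
```

Run:
```python
from h import *
togo([556,38.8,118],0.189+np.pi/2)
```

```text
TCP [506.5 428.1 119.8] q6 0.41 d [133.2 369.1   0.8] rv [-0.003 -0.001 -0.409]
```

Converted, 369 mm is 0.369, 133 mm is 0.133, -0.409 rad is -1.636.

Emit:
inch_along:
  deltas: {"ticks": [[0.025,0.07,0.001,0,0,-0.4],[0.133,0.369,0.001,0,0,-1.636],[0.133,0.369,0.001,0,0,-1.636],[0.133,0.369,0.001,0,0,-1.636],[0.133,0.369,0.001,0,0,-1.636],[0.133,0.369,0.001,0,0,-1.636],[0.133,0.369,0.001,0,0,-1.636],[0.133,0.369,0.001,0,0,-1.636],[0.133,0.369,0.001,0,0,-1.636],[0.133,0.369,0.001,0,0,-1.636]]}

```text
clock: 23.75
position: [555.0, 37.2, 115.9]
ee_rot: [0.996, 0.093, -0.001, 0.0]
contact_force: [0.3, 0.7, -0.7]
gripper_width: 31.3
grasp_force: 59.8
```

Emit:
inch_along:
  deltas: {"ticks": [[0,0,0,0,0,0],[0,0,0,0,0,0],[0,0,0,0,0,0]]}

```text
clock: 24.05
position: [555.8, 39.6, 117.1]
ee_rot: [0.995, 0.095, -0.0, 0.0]
contact_force: [-0.0, 0.2, -0.8]
gripper_width: 31.1
grasp_force: 59.8
```

Run:
```python
from h import *
togo([556,38.8,49],0.189+np.pi/2)
```

```text
TCP [555.8  39.6 117.1] q6 1.4 d [ 0.1  0.8 68.1] rv [-0.     0.     0.002]
```

Converted, 68 mm is 0.068, 60 mm is 0.06.

Emit:
inch_along:
  deltas: {"ticks": [[0,0.001,0.03,0,0,0],[0,0.001,0.05,0,0,0],[0,0.001,0.06,0,0,0],[0,0.001,0.068,0,0,0],[0,0.001,0.068,0,0,0],[0,0.001,0.068,0,0,0]]}

```text
clock: 24.65
position: [556.7, 37.8, 49.9]
ee_rot: [0.996, 0.095, 0.001, -0.0]
contact_force: [0.4, 1.2, -0.8]
gripper_width: 31.5
grasp_force: 59.8
```

Emit:
inch_along:
  deltas: {"ticks": [[0,0,0,0,0,0],[0,0,0,0,0,0],[0,0,0,0,0,0],[0,0,0,0,0,0]]}
  aperture: 50

```text
clock: 25.05
position: [556.2, 37.5, 49.7]
ee_rot: [0.996, 0.094, 0.0, -0.0]
contact_force: [0.9, 1.7, -0.2]
gripper_width: 50.2
grasp_force: 0.0
```

Emit:
inch_along:
  deltas: {"ticks": [[0,0,-0.05,0,0,0],[0,0,-0.08,0,0,0],[0,0,-0.08,0,0,0]]}

```text
clock: 25.35
position: [559.2, 38.2, 134.3]
ee_rot: [0.995, 0.095, 0.005, -0.001]
contact_force: [0.8, -1.2, 0.8]
gripper_width: 50.1
grasp_force: 0.0
```

Run:
```python
from h import *
togo([588.7,308,110],0.236+np.pi/2)
```

```text
TCP [559.2  38.2 134.3] q6 1.4 d [  79.7 -259.3   25.3] rv [-0.    -0.011 -0.046]
```

Converted, -135 mm is -0.135, 10 mm is 0.01, -0.046 rad is -0.184.

Emit:
inch_along:
  deltas: {"ticks": [[0,-0.045,0,0,0,0],[0,-0.09,0,0,0,0],[0,-0.135,0,0,0,0],[0.01,-0.18,0.005,0,0,0],[0.079,-0.259,0.025,0,0.04,-0.184],[0.079,-0.259,0.025,0,0.04,-0.184],[0.079,-0.259,0.025,0,0.04,-0.184],[0.079,-0.259,0.025,0,0.04,-0.184],[0.079,-0.259,0.025,0,0.04,-0.184]]}
  aperture: 60

```text
clock: 26.25
position: [584.2, 305.6, 103.7]
ee_rot: [0.993, 0.117, 0.004, -0.0]
contact_force: [0.1, -0.8, 0.0]
gripper_width: 60.3
grasp_force: 0.0
```

Emit:
inch_along:
  deltas: {"ticks": [[0,0,0,0,0,0],[0,0,0,0,0,0]]}

```text
clock: 26.45
position: [584.8, 305.5, 105.1]
ee_rot: [0.993, 0.117, 0.005, -0.001]
contact_force: [1.5, 0.7, 1.2]
gripper_width: 59.9
grasp_force: 0.0
```

Run:
```python
from h import *
togo([588.7,308,26],0.236+np.pi/2)
c=arm.get_calibration("wrist");im=arm.get_image("wrist")
for f in fobs(im,"wrist",45,14,c): print(f[1:])
```

```text
TCP [584.8 305.5 105.1] q6 1.07 d [ 3.6 -1.5 79.2] rv [-0.    -0.011 -0.002]
(array([478.2, 279.3]), -1.337, [164.7, 406.0])
(array([591.1, 307.4]), 0.254, [32.0, 72.9])
```

Units first: shifts go in m and turns go in units of 0.25 rad. So -2 mm is -0.002, 78 mm is 0.078, -0.01 rad is -0.04.

Emit:
inch_along:
  deltas: {"ticks": [[0.004,-0.002,0.04,0,-0.04,0],[0.004,-0.002,0.066,0,-0.04,0],[0.004,-0.002,0.078,0,-0.04,0],[0.004,-0.002,0.078,0,-0.04,0]]}

```text
clock: 26.9
position: [588.2, 308.6, 24.8]
ee_rot: [0.993, 0.117, -0.002, 0.001]
contact_force: [-0.5, -0.0, 0.2]
gripper_width: 60.6
grasp_force: 0.0
```

Emit:
inch_along:
  deltas: {"ticks": [[0,0,0,0,0,0],[0,0,0,0,0,0],[0,0,0,0,0,0],[0,0,0,0,0,0]]}
  aperture: 0

```text
clock: 27.3
position: [590.2, 310.6, 28.7]
ee_rot: [0.993, 0.118, 0.002, -0.001]
contact_force: [-1.0, -0.9, 5.8]
gripper_width: 31.3
grasp_force: 60.2
```

Emit:
inch_along:
  deltas: {"ticks": [[0,0,-0.05,0,0,0],[0,0,-0.09,0,0,0],[0,0,-0.09,0,0,0],[0,0,-0.09,0,0,0]]}

```text
clock: 27.7
position: [589.3, 310.2, 117.9]
ee_rot: [0.993, 0.117, 0.001, -0.001]
contact_force: [-0.4, -0.7, -1.2]
gripper_width: 31.7
grasp_force: 59.9
```

Run:
```python
from h import *
togo([546.6,87.9,118],0.189+np.pi/2)
```

```text
TCP [589.3 310.2 117.9] q6 1.08 d [-93.2 206.3  -0.7] rv [-0.002 -0.002  0.046]
```

Move in tool x first so the lid stays clear.

Emit:
inch_along:
  deltas: {"ticks": [[-0.045,0.01,0,0,0,0.184],[-0.085,0.035,0,0,0,0.184],[-0.093,0.08,0,0,0,0.184],[-0.093,0.12,0,0,0,0.184],[-0.093,0.16,0,0,0,0.184],[-0.093,0.206,0,0,0,0.184],[-0.093,0.206,0,0,0,0.184],[-0.093,0.206,0,0,0,0.184],[-0.093,0.206,0,0,0,0.184],[-0.093,0.206,0,0,0,0.184]]}

```text
clock: 28.7
position: [546.3, 88.8, 115.9]
ee_rot: [0.995, 0.095, -0.0, 0.0]
contact_force: [-0.1, 0.1, -0.9]
gripper_width: 32.3
grasp_force: 60.0
```

Run:
```python
from h import *
togo([546.6,87.9,49],0.189+np.pi/2)
```

```text
TCP [546.3  88.8 115.9] q6 1.31 d [ 0.2  0.9 66.9] rv [0.    0.001 0.002]
```

Converted, 1 mm is 0.001, 67 mm is 0.067.

Emit:
inch_along:
  deltas: {"ticks": [[0,0.001,0.03,0,0,0],[0,0.001,0.05,0,0,0],[0,0.001,0.06,0,0,0],[0,0.001,0.067,0,0,0],[0,0.001,0.067,0,0,0],[0,0.001,0.067,0,0,0]]}

```text
clock: 29.3
position: [547.5, 87.3, 50.0]
ee_rot: [0.995, 0.095, 0.001, -0.0]
contact_force: [0.3, 0.0, -0.6]
gripper_width: 31.7
grasp_force: 60.0
```

Emit:
inch_along:
  deltas: {"ticks": [[0,0,0,0,0,0],[0,0,0,0,0,0],[0,0,0,0,0,0],[0,0,0,0,0,0]]}
  aperture: 50

```text
clock: 29.7
position: [547.1, 86.8, 49.8]
ee_rot: [0.996, 0.094, 0.0, -0.0]
contact_force: [-0.5, -0.3, 0.8]
gripper_width: 49.8
grasp_force: 0.0
```

Emit:
inch_along:
  deltas: {"ticks": [[0,0,-0.05,0,0,0],[0,0,-0.1,0,0,0],[-0.01,0,-0.15,0,0,0],[-0.02,0,-0.16,0,0,0],[-0.02,0,-0.16,0,0,0],[-0.02,0,-0.16,0,0,0]]}

```text
clock: 30.3
position: [526.4, 82.8, 208.4]
ee_rot: [0.996, 0.094, -0.001, 0.0]
contact_force: [0.4, -0.6, -0.2]
gripper_width: 50.4
grasp_force: 0.0
```

Run:
```python
from h import *
cv2.imwrite("pics/w4.png",arm.get_image("wrist"))
togo([690,12,210],0.189+np.pi/2)
```

```text
TCP [526.4  82.8 207.6] q6 1.3 d [147.4 100.2  -2.8] rv [ 0.001  0.003 -0.   ]
```

View pics/w4.png

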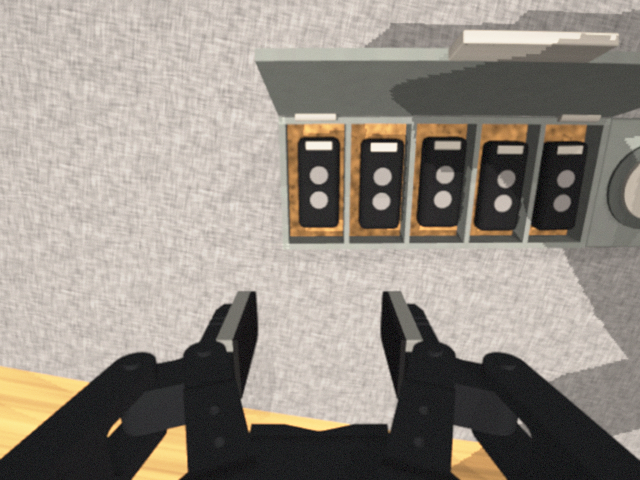

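All five fobs lie flat, one per pocket. Next, go over and behind the lid.

Converted, 155 mm is 0.155, 100 mm is 0.1.

Emit:
inch_along:
  deltas: {"ticks": [[0,0.02,-0.012,0,0,0],[0.04,0.06,-0.012,0,0,0],[0.08,0.1,-0.012,0,0,0],[0.125,0.1,-0.012,0,0,0],[0.155,0.1,-0.012,0,0,0],[0.155,0.1,-0.012,0,0,0],[0.155,0.1,-0.012,0,0,0]]}
  aperture: 0

```text
clock: 31.05
position: [697.9, 13.8, 217.2]
ee_rot: [0.996, 0.094, -0.003, 0.0]
contact_force: [0.1, -0.0, -0.2]
gripper_width: 0.0
grasp_force: 0.0
```

Emit:
inch_along:
  deltas: {"ticks": [[0,0,0.04,0,0,0],[0,0,0.067,0,0,0],[0,0,0.067,0,0,0],[0,0,0.067,0,0,0]]}

```text
clock: 31.45
position: [697.8, 13.9, 154.7]
ee_rot: [0.995, 0.095, -0.0, 0.001]
contact_force: [0.4, 0.7, 0.1]
gripper_width: 0.1
grasp_force: 0.0
```

Run:
```python
from h import *
s=arm.read_state();B=R.from_euler('z',.189).as_matrix()
print("local",B.T@(s["position"]-[565.4,-10.3,0]),s["joints"].round(2))
im=arm.get_image("scene");cv2.imwrite("pics/s2.png",cv2.resize(im[150:330,180:440],None,fx=3,fy=3))
```

```text
local [134.53563009  -1.12545824 154.74515301] [ 0.25  0.58  0.08  0.   -1.08  1.51]
```

View pics/s2.png

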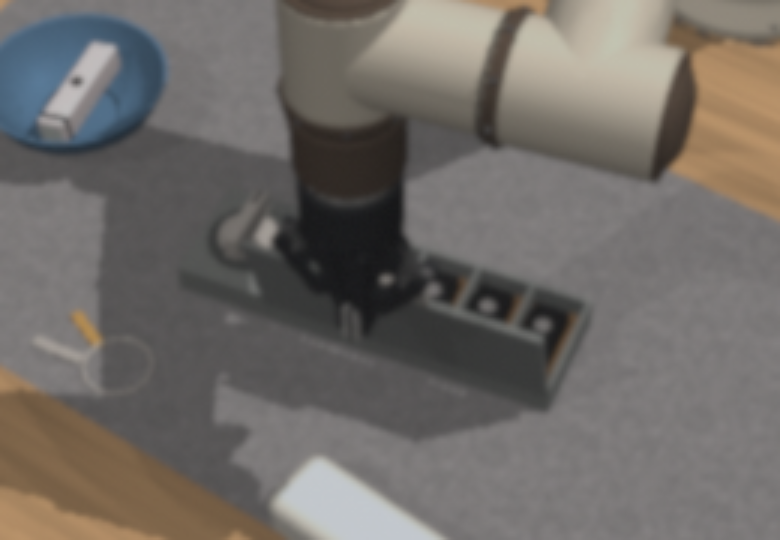

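Fingers are behind the lid at the tab and the torch is still in the bowl. Push gently.

Converted, -64 mm is -0.064, -42 mm is -0.042.

Emit:
inch_along:
  deltas: {"ticks": [[-0.018,0,0,0,0,0],[-0.032,0,0,0,0,0],[-0.042,0,0,0,0,0],[-0.053,0,0,0,0,0],[-0.064,0,0,0,0,0],[-0.064,0,0,0,0,0]]}

```text
clock: 32.1
position: [634.0, 1.7, 155.1]
ee_rot: [0.996, 0.094, -0.0, -0.0]
contact_force: [0.5, 0.2, 0.2]
gripper_width: -0.3
grasp_force: 0.0
```

Emit:
inch_along:
  deltas: {"ticks": [[-0.01,0,0,0,0,0],[-0.02,0,0,0,0,0],[-0.029,0,0,0,0,0],[-0.038,0,0.003,0,0,0],[-0.047,0,0.005,0,0,0],[-0.056,0,0.008,0,0,0],[-0.056,0,0.008,0,0,0]]}

```text
clock: 32.8
position: [578.3, -9.0, 145.7]
ee_rot: [0.996, 0.094, -0.002, 0.0]
contact_force: [0.4, -0.7, -0.1]
gripper_width: 0.1
grasp_force: 0.0
```

Converted, -43 mm is -0.043, -37 mm is -0.037.

Emit:
inch_along:
  deltas: {"ticks": [[-0.008,0,0.004,0,0,0],[-0.016,0,0.009,0,0,0],[-0.024,0,0.015,0,0,0],[-0.03,0,0.022,0,0,0],[-0.037,0,0.029,0,0,0],[-0.043,0,0.037,0,0,0],[-0.043,0,0.037,0,0,0]]}

```text
clock: 33.5
position: [536.1, -17.1, 107.8]
ee_rot: [0.996, 0.094, -0.002, 0.0]
contact_force: [-0.7, 0.2, 0.1]
gripper_width: 0.2
grasp_force: 0.0
```

Run:
```python
from h import *
s=arm.read_state();print(s["contact_force"]);cv2.imwrite("pics/s3.png",cv2.resize(arm.get_image("scene")[150:330,180:440],None,fx=3,fy=3))
```

```text
[-0.67706513  0.22698649  0.05728023]
```

View pics/s3.png

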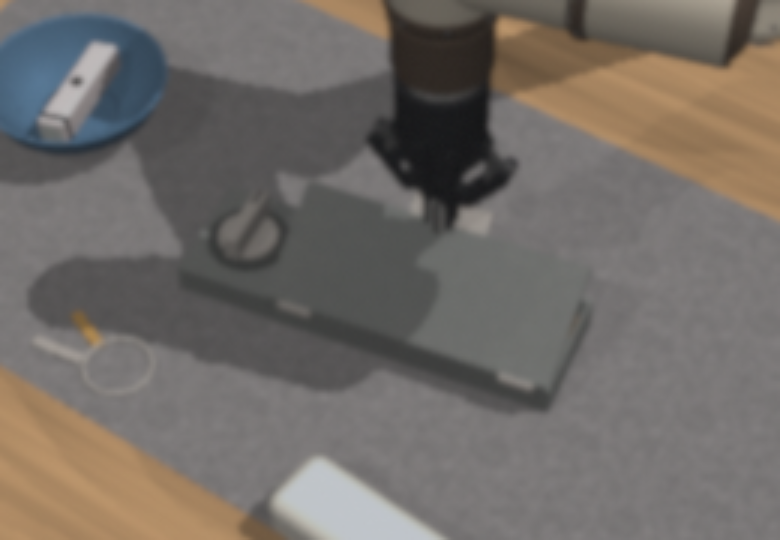

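Lid is following, at about 30°. Continue down.

Converted, 53 mm is 0.053, 18 mm is 0.018.

Emit:
inch_along:
  deltas: {"ticks": [[-0.005,0,0.009,0,0,0],[-0.009,0,0.018,0,0,0],[-0.012,0,0.027,0,0,0],[-0.014,0,0.035,0,0,0],[-0.016,0,0.043,0,0,0],[-0.017,0,0.049,0,0,0],[-0.017,0,0.053,0,0,0],[-0.017,0,0.053,0,0,0]]}

```text
clock: 34.35
position: [521.2, -20.0, 55.7]
ee_rot: [0.996, 0.094, -0.001, 0.0]
contact_force: [-0.5, -1.2, -0.5]
gripper_width: -0.1
grasp_force: 0.0
```

Emit:
inch_along:
  deltas: {"ticks": [[0,0,0.002,0,0,0],[0,0,0.002,0,0,0]]}

```text
clock: 34.55
position: [521.8, -19.8, 55.1]
ee_rot: [0.996, 0.095, 0.0, 0.0]
contact_force: [-0.7, 0.5, 2.8]
gripper_width: -0.0
grasp_force: 1.8
```

Emit:
inch_along:
  deltas: {"ticks": [[0,0,0.001,0,0,0],[0,0,0.002,0,0,0],[0,0,0.002,0,0,0]]}

```text
clock: 34.85
position: [521.8, -19.8, 54.9]
ee_rot: [0.995, 0.095, 0.001, 0.0]
contact_force: [-5.2, 2.3, 18.1]
gripper_width: 0.1
grasp_force: 8.4
```

Solid contact at the exact height for a shut lid. Rise and go to the lock.

Converted, -105 mm is -0.105, -90 mm is -0.09.

Emit:
inch_along:
  deltas: {"ticks": [[0,0,-0.045,0,0,0],[0,0,-0.09,0,0,0],[0,0,-0.105,0,0,0],[0,0,-0.105,0,0,0]]}
  aperture: 40

```text
clock: 35.25
position: [523.3, -19.5, 160.7]
ee_rot: [0.996, 0.095, 0.004, -0.0]
contact_force: [0.1, 0.8, -0.8]
gripper_width: 40.1
grasp_force: 0.0
```

Run:
```python
from h import *
togo([597.7,-179.3,130],0.189+np.pi/2)
```

```text
TCP [523.3 -19.5 160.7] q6 1.49 d [ 42.7 171.   31. ] rv [-0.    -0.008  0.   ]
```

Emit:
inch_along:
  deltas: {"ticks": [[0.012,0.045,0.005,0,0,0],[0.042,0.171,0.03,0,0,0],[0.042,0.171,0.03,0,0,0],[0.042,0.171,0.03,0,0,0],[0.042,0.171,0.03,0,0,0],[0.042,0.171,0.03,0,0,0],[0.042,0.171,0.03,0,0,0]]}

```text
clock: 35.95
position: [594.3, -179.2, 126.8]
ee_rot: [0.996, 0.095, -0.001, -0.0]
contact_force: [-0.6, 0.5, 0.5]
gripper_width: 40.1
grasp_force: 0.0
```

Run:
```python
from h import *
togo([597.7,-179.3,60],0.189+np.pi/2)
cv2.imwrite("pics/w5.png",arm.get_image("wrist"))
c=arm.get_calibration("wrist")
B=R.from_euler('z',.189).as_matrix()
print(proj("wrist",np.array([[-32,-179,63],[-32,-165,63],[32,-165,63],[32,-179,63]])@B.T+[565.4,-10.3,0],c).round())
```

```text
TCP [ 594.3 -179.2  126.8] q6 1.79 d [ 3.5  0.8 66.8] rv [-0.     0.001  0.001]
[[332. 314.]
 [307. 314.]
 [306. 200.]
 [334. 200.]]
```

View pics/w5.png

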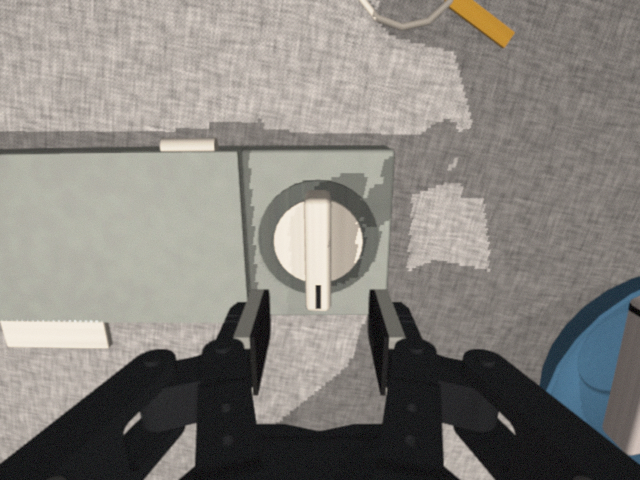

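Lid is flat. The bar spans about (305–330, 192–310), some 3 mm further ahead of the prediction.

Converted, 20 mm is 0.02, 5 mm is 0.005.

Emit:
inch_along:
  deltas: {"ticks": [[0.005,0,0.02,0,0,0],[0.005,0,0.045,0,0,0],[0.005,0,0.06,0,0,0],[0.005,0,0.067,0,0,0],[0.005,0,0.067,0,0,0]]}

```text
clock: 36.5
position: [599.3, -178.1, 60.0]
ee_rot: [0.995, 0.095, -0.001, -0.0]
contact_force: [-0.3, 0.6, -0.4]
gripper_width: 39.8
grasp_force: 0.0
```

Emit:
inch_along:
  deltas: {"ticks": [[0,0,0,0,0,0],[0,0,0,0,0,0],[0,0,0,0,0,0],[0,0,0,0,0,0]]}
  aperture: 0

```text
clock: 36.9
position: [600.4, -177.6, 62.1]
ee_rot: [0.995, 0.095, 0.001, -0.0]
contact_force: [-1.8, 5.6, 3.6]
gripper_width: 12.4
grasp_force: 60.1
```

Converted, 1.2 rad is 4.8.

Emit:
inch_along:
  deltas: {"ticks": [[0,0,0,0,0,0.56],[0,0,0,0,0,1.12],[0,0,0,0,0,1.68],[0,0,0,0,0,2.24],[0,0,0,0,0,2.8],[0,0,0,0,0,3.36],[0,0,0,0,0,3.92],[0,0,0,0,0,4.4],[0,0,0,0,0,4.8],[0,0,0,0,0,4.8]]}

```text
clock: 37.9
position: [598.9, -180.7, 62.1]
ee_rot: [0.874, -0.485, -0.0, 0.001]
contact_force: [-3.5, -4.7, 3.4]
gripper_width: 12.7
grasp_force: 60.1
```

Run:
```python
from h import *
s=arm.read_state();print(s["wrist_torque"]);togo([599,-178.5,60],0.189+np.pi/2)
```

```text
[-1.56629898  1.00431946 -0.11220913]
TCP [ 598.9 -180.7   62.1] q6 0.59 d [-1.8 -1.2  2.1] rv [ 0.002  0.    -1.202]
```

Converted, 0.25 rad is 1.

Emit:
inch_along:
  deltas: {"ticks": [[0,0,0,0,0,0.4],[0,0,0,0,0,0.8],[0,0,0,0,0,1],[0,0,0,0,0,1]]}

```text
clock: 38.3
position: [598.4, -180.9, 62.1]
ee_rot: [0.809, -0.588, -0.0, 0.002]
contact_force: [-5.0, -5.5, 3.4]
gripper_width: 12.6
grasp_force: 64.2
```

Run:
```python
from h import *
s=arm.read_state();print(s["wrist_torque"]);togo([599,-178.5,60],0.189+np.pi/2)
```

```text
[-1.70861601  1.32094395  1.13531749]
TCP [ 598.4 -180.9   62.1] q6 0.34 d [-2.1 -1.3  2.1] rv [ 5.000e-03  1.000e-03 -1.446e+00]
```

At the stop (torque jumped to 1.1 N m). Ease back slightly, open, withdraw, verify.

Emit:
inch_along:
  deltas: {"ticks": [[0,0,0,0,0,-0.16],[0,0,0,0,0,-0.16]]}

```text
clock: 38.5
position: [598.4, -180.9, 62.1]
ee_rot: [0.82, -0.572, -0.0, 0.002]
contact_force: [-4.0, -5.4, 4.2]
gripper_width: 12.5
grasp_force: 60.3
```

Emit:
inch_along:
  deltas: {"ticks": [[0,0,0,0,0,0],[0,0,0,0,0,0],[0,0,0,0,0,0],[0,0,0,0,0,0]]}
  aperture: 45

```text
clock: 38.9
position: [600.2, -178.7, 60.7]
ee_rot: [0.819, -0.573, 0.0, -0.0]
contact_force: [0.4, -0.4, 0.9]
gripper_width: 45.3
grasp_force: 0.0
```

Emit:
inch_along:
  deltas: {"ticks": [[0,0,-0.02,0,0,0],[0,0,-0.06,0,0,0],[0,0,-0.11,0,0,0],[0,0,-0.15,0,0,0],[0,0,-0.15,0,0,0],[0,0,-0.15,0,0,0]]}

```text
clock: 39.5
position: [600.2, -178.6, 211.7]
ee_rot: [0.819, -0.573, 0.001, -0.001]
contact_force: [-0.7, -0.3, -0.9]
gripper_width: 44.9
grasp_force: 0.0
```

Run:
```python
from h import *
togo([450,-120,250],0.189+np.pi/2)
```

```text
TCP [ 600.2 -178.6  211.7] q6 0.38 d [-106.5  120.9  -38.7] rv [-0.002 -0.003 -1.41 ]
```

Converted, 136 mm is 0.136, -120 mm is -0.12.

Emit:
inch_along:
  deltas: {"ticks": [[-0.03,0.034,-0.03,0,0,0],[-0.06,0.068,-0.038,0,0,0],[-0.12,0.136,-0.038,0,0,0],[-0.12,0.136,-0.038,0,0,0],[-0.12,0.136,-0.038,0,0,0],[-0.12,0.136,-0.038,0,0,0]]}

```text
clock: 40.1
position: [430.1, -112.6, 247.8]
ee_rot: [0.82, -0.573, -0.0, 0.0]
contact_force: [1.3, 0.4, 0.5]
gripper_width: 45.0
grasp_force: 0.0
```

Run:
```python
from h import *
a=arm.get_image("top");b=arm.get_image("scene")
cv2.imwrite("pics/fin.png",np.vstack([cv2.resize(a[120:320,140:600],(800,348)),cv2.resize(b[130:350,150:500],(400,251))[:, :] if 0 else np.hstack([cv2.resize(b[130:350,150:500],(400,251)),np.zeros((251,400,3),np.uint8)])]))
```

```text
(no output)
```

View pics/fin.png

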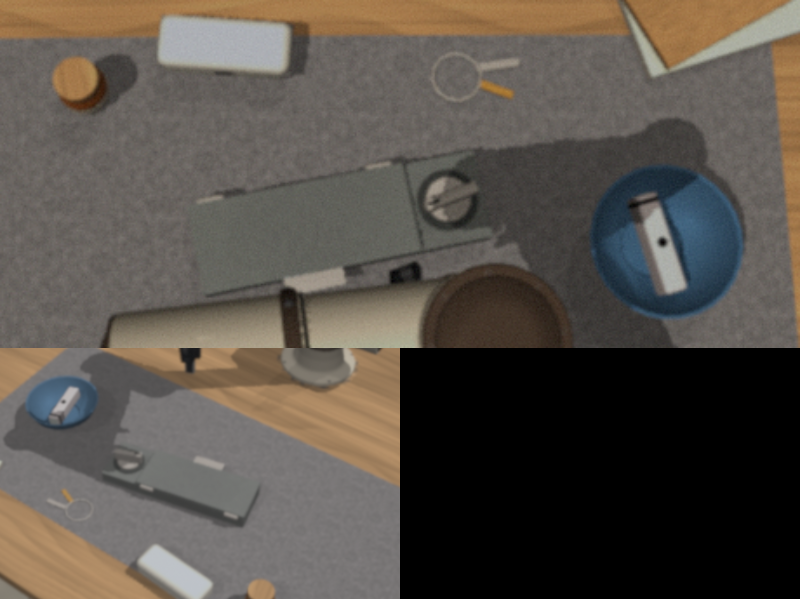

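Lid shut flat, handle turned clockwise about 1.4 rad, torch in the bowl at (660,240), bystanders where they were.

```bash
python3 -c "
from bench import arm
print(arm.job_done())"
```

```text
the job is handed in; nothing more can be done
None
```

The job is done and handed in at about 40 s: the torch is in the blue bowl, all five fobs lie flat with one in each pocket, the lid was swung shut and then the lock turned clockwise to its stop, and the sunglasses case, key ring and amber jar were not touched.

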